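# Clamp the tube carrier in the mixer

### The arm

A 7-joint arm with a two-finger parallel gripper is mounted at the origin on the work surface. World frame = base frame: x ahead of the robot, y to its left, z up, the work surface at z = 0. Lengths are in m, angles in rad, forces in N, time in s.
With the tool pointing down it reaches from about 0.425 to 0.95 m from the base axis. Payload 16.7 kg.
Tool frame: the origin (TCP) lies where the fingers leave the gripper's body, on its centre line; the fingertips stand 97 mm ahead of it and the grasp point (between the pads) lies 78 mm ahead of it (bot.nose_length is the distance from the TCP to the fingertips, in m); z points along the fingers, y is the direction in which the jaws open and shut (so a half turn about z gives the same grasp; the last joint's range is limited). The gripper opens to 94 mm and grips with 3 to 60 N. Pads are 16 mm wide; open, the fingers measure 119 mm over their backs; the gripper's body (75 mm by 177 mm) begins 78 mm behind the grasp point.
Start: joints at [-1.329, 0.426, 0.074, 1.606, -0.034, 1.111, -0.067], TCP at [0.258, 0.624, 0.303] pointing down, gripper open.
Joint ranges: [-2.85, 2.85], [-0.5, 2.14], [-1.23, 1.37], [0.21, 2.46], [-1.02, 4.16], [0.16, 2.05], [-2.73, 2.73]. Speed limits (rad/s): [1.89, 1.89, 2.39, 2.39, 3.01, 3.01, 3.01].

### API

Orientations are given as a unit quaternion [w, x, y, z].
In Python, from workcell import bot gives the robot as it stands.
- The arm moves only by the tool drive_tool, never from a script. Its argument "moves" is a list of rows, each a list of 6 numbers: the shift along the tool's x, y, z in cm, then the turn, a rotation vector about the tool's x, y, z in degrees. A call has 1 to 10 rows; each row shifts and turns the commanded pose from where the row before left it, along the tool's axes as they then stand; what a row does not reach is not made up. A row lasts 1/12 s, in which the tool goes at most 41.7 mm and 7.16 degrees, less where a joint would pass 70% of its speed; a pose out of reach is approached as far as the arm can. A call with a gripper value outside its range is refused whole. "gripper" is the opening, from -1 (shut) to 1 (fully open), set as the call begins (left out, the last holds). The fingers move at their own pace and stop on an object; "force" is the grip in N (left out, the last holds). Time passes only in rows, so rows that do not move let the fingers close. It gives the time, the measured TCP pose, the force and the opening at its end, in the units of the state.
- bot.get_obs(): the state, without advancing time (a new reading comes with each control period).
- bot.snapshot(name): name is "scene" or "top" or "wrist"; returns the picture (384x512x3 uint8, blue, green, red); there is no depth.
- bot.camera_params(name): a dict with "fx", "fy", "cx", "cy" (pixels), "world_to_cam" (4x4, takes a point from world to camera coordinates); the wrist camera has in their place "T_tool_cam" (4x4, takes a point from camera to tool coordinates, whose origin is the TCP and whose axes are the flange's). Camera axes: x right, y down, z forward; pixel columns grow to the right and rows downward; lengths in m; the calibration is good to about 2 mm. A picture is of the moment at which its call begins: read the wrist's pose just before it. camera_params takes no time and is no camera call.
- bot.finish_job(): hands the job in, once; it reports no verdict.
The state is a dict: "time_s": time; "joints": joint angles; "dq": joint speeds; "joint_torque": joint torques, N m; "eef_pos": TCP position; "eef_rot": TCP orientation; "ft_force": force on the tool from outside, world axes, zero at the start; "torque": the same for the moment, N m; "gripper_width": finger opening in m.
Only numpy, scipy, OpenCV 4.12 (cv2) and the standard library are available. Lean on these libraries where they do the work, as an engineer would, in place of code of your own. Each camera call takes 0.05 s, during which the arm holds its last target.

### The job

Slide the white tube carrier along its guide rails until it sits against the rubber stop under the mixer's screw clamp, without ramming it. Then wind the clamp's crank clockwise (seen from above) until its pad meets the carrier and holds it snug, when the crank takes three to four times the force that it takes running free, and no tighter. Let go, and leave the other things where they are.

Things in the scene. Friction and masses are not known exactly. Their poses are not given: they have to be found in the camera images.
- mixer: White bench mixer, 320 x 180 mm, fixed. Origin: centre of its underside, on the bench; x axis: the way the carrier slides home; z up. Its aluminium deck, 75 mm above the bench, bears two rails along x, 14 mm tall, inner faces 61 mm apart. At the +x end a grey post and an overhanging arm (top 183 mm above the bench, 40 mm wide) carry the screw clamp; its upright screw is at x = 75 mm, y = 0.
- rack: White tube carrier, block 150 (along x) x 56 x 38 mm, 0.3 to 0.55 kg, loose between the rails, with black-capped tubes (tops 70 mm above its underside). Origin: centre of its underside; x axis: towards its front end, which goes to the stop and bears a flat grey block, 30 x 44 mm, for the pad; the block's top is 41 to 47 mm above the underside, set differently each time. Starts 35 to 80 mm short of the stop. Slides at 1 to 4 N.
- tab_top (a point): centre of the top edge of the upright tab at the carrier's rear (-x) end, 159 mm above the bench; the tab is 9 mm thick along x, 50 mm wide and 46 mm tall below this point, with 39 mm of bare space between it and the first caps: pinch it or push on it; axes as the carrier's
- rack_front (a point): centre of the carrier's front end face, 19 mm above its underside; axes as the carrier's
- stop: soft rubber stop, 56 mm wide, 30 mm tall, 6 mm thick, on the post; it gives by about 1 mm per 6 N
- stop_face (a point): centre of the unloaded face of the stop, which the carrier's front meets (face normal along -x of the mixer); axes as the mixer's. Carrier home: rack_front is on this point in x
- pad: round rubber pad, 22 mm across, at the screw's lower end, turning with it; origin at the centre of its underside. It gives by about 1 mm per 25 N. It starts 5 to 16 mm above the level of the carrier's block; held snug it presses with about 40 N (20 to 70 N is good)
- crank (a joint): crank angle in rad, growing clockwise seen from above, which lowers screw, pad and crank by 2.5 mm per rad. At 0 the crank points along the mixer's +x. Starts at 0.3 to 2.4; contact comes 2 to 6.5 rad later, found only by feel. Running free it takes about 2.7 N at the handle; past contact, as the pad rubs, about 10 N more for each further rad: snug is about 9.5 N in all, over 11.5 N is too tight. It stays where it is left
- screw_axis (a point): point on the screw's upright axis at the level of the underside of the crank arm's hub, which moves down with the screw
- grip_top (a point): centre of the top of the crank's handle: an upright black sleeve, 16 mm across and 46 mm tall, free to spin on its pin, 45 mm from the screw's axis; grip it from above (top about 277 to 257 mm above the bench). Nothing stands above it; the hub, 26 mm across, and arm are below the sleeve
- loose_tube: a single capped sample tube, 76 mm long, 16 mm thick, lying on the mixer's deck beside the guide rail; a bystander
- marker: marker pen, 120 x 14 mm, lying on the bench; a bystander
- pump_a: pump bottle, 62 mm wide, 175 mm tall; a bystander
- pump_b: pump bottle, 62 mm wide, 195 mm tall; a bystander
- cup: grey plastic cup, 70 mm wide, 80 mm tall; a bystander
- tape_roll: white roll, 56 mm wide, 22 mm tall; a bystander
- forms: pad of paper forms, 150 x 210 x 22 mm; a bystander

How it is judged:
By the outcome, as a careful person would: the job done as asked, in the order asked, and still so for the second after the job is handed in, with the robot touching nothing.
It also fails if it takes over 67 s, if anything falls off the work surface, if the arm or the gripper's body presses on something with over 40 N, if the wrist force passes 120 N, or if a joint passes its speed limit or range.

## Working session

There is one attempt and no reset: what is moved stays moved. The work goes in short steps, Python scripts to look and compute and a tool call to move; the robot and the scene stay as the last step left them, time stands still between calls to the robot, and variables do not carry over. Pictures are saved under pics/ and viewed, and the job is handed in when it is done.

Besides the shell and the picture viewer there is one more tool, called after "Emit:" as a command line: name --pt "numbers of a row" for each row, then --argument value for the rest. drive_tool: Moves the arm, as the interface text tells. Its arguments: {"type":"object","properties":{"moves":{"type":"array","items":{"type":"array","items":{"type":"number"}}},"gripper":{"type":"number"},"force":{"type":"number"}},"required":["moves"]}

```bash
ls; mkdir -p pics; python3 - <<'E'
from workcell import bot
import cv2
o=bot.get_obs(); print(o)
for n in ("scene","top","wrist"):
    im=bot.snapshot(n); cv2.imwrite(f"pics/{n}0.png",im); print(n,bot.camera_params(n))
print(bot.nose_length)
E
```

```text
pics
{'time_s': 0.0, 'joints': array([-1.32848766,  0.42675045,  0.07386624,  1.60658299, -0.03408838,
        1.11078845, -0.06710934]), 'dq': array([ 3.10076328e-03, -8.02061900e-04,  3.46001581e-04,  1.04172634e-06,
        1.14700491e-03,  2.59957327e-03, -1.05760170e-04]), 'joint_torque': array([ 1.26195566e-03, -9.35799694e+01,  3.66617896e+00, -4.54222584e+01,
       -4.90612315e-02,  1.98624039e-02,  1.41184346e-04]), 'eef_pos': array([0.25767143, 0.62355803, 0.30197429]), 'eef_rot': array([-6.82128956e-05,  1.94677686e-01,  9.80867063e-01, -6.31079281e-04]), 'ft_force': array([ 0.30848262,  0.09958787, -0.11769934]), 'torque': array([-0.00891299, -0.05667437, -0.06221878]), 'gripper_width': 0.09368870930379017}
scene {'fx': 348.5289884597887, 'fy': 348.5289884597887, 'cx': 254.89171375831123, 'cy': 194.36977101184567, 'world_to_cam': array([[ 0.60364465,  0.79724279,  0.00413251, -0.28525412],
       [ 0.62870221, -0.47283134, -0.61738485, -0.25288932],
       [-0.49025164,  0.37527918, -0.78665041,  1.53850282],
       [ 0.        ,  0.        ,  0.        ,  1.        ]])}
top {'fx': 466.51526173392716, 'fy': 466.51526173392716, 'cx': 252.3291390038241, 'cy': 191.42872701987815, 'world_to_cam': array([[ 0.00378389, -0.99998131, -0.00480139, -0.08633135],
       [-0.99701217, -0.00340213, -0.07716965,  0.56565841],
       [ 0.07715187,  0.00507905, -0.99700642,  1.42071107],
       [ 0.        ,  0.        ,  0.        ,  1.        ]])}
wrist {'fx': 317.8801239404056, 'fy': 317.8801239404056, 'cx': 256.33586970145075, 'cy': 190.15221302983755, 'T_tool_cam': array([[ 1.84678970e-04, -9.68020013e-01, -2.50872918e-01,
         7.16666598e-02],
       [ 9.99999952e-01,  2.40759731e-04, -1.92851731e-04,
        -2.56084479e-05],
       [ 2.47084432e-04, -2.50872871e-01,  9.68020011e-01,
        -8.24849598e-02],
       [ 0.00000000e+00,  0.00000000e+00,  0.00000000e+00,
         1.00000000e+00]])}
0.0972
```

View pics/scene0.png

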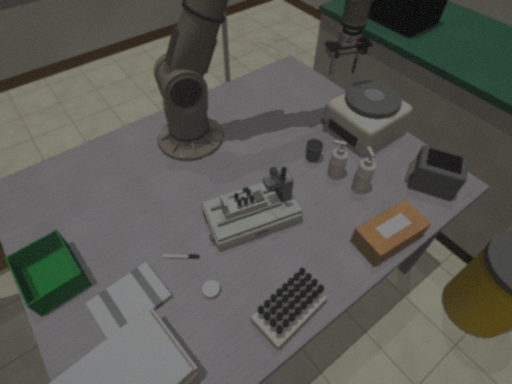

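View pics/top0.png

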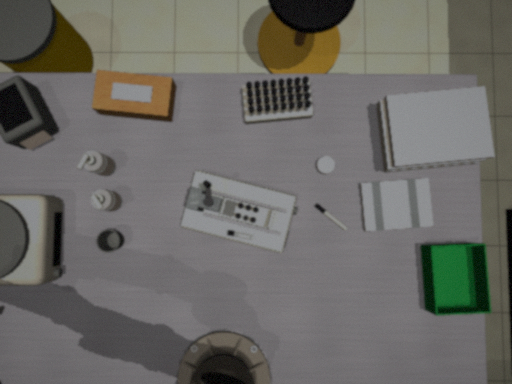

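View pics/wrist0.png

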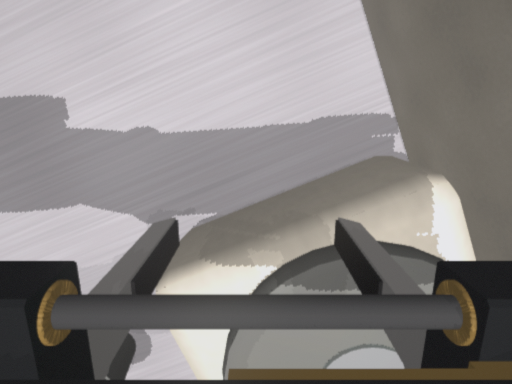

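The top view shows the mixer at about (240,211) px, with its clamp at the left end near (205,195). I'll zoom in.

```bash
python3 - <<'E'
import cv2
t=cv2.imread("pics/top0.png")[160:260,170:310]
cv2.imwrite("pics/topz.png",cv2.resize(t,None,fx=5.6,fy=5.6,interpolation=cv2.INTER_CUBIC))
t=cv2.imread("pics/scene0.png")[155:250,190:315]
cv2.imwrite("pics/scz.png",cv2.resize(t,None,fx=6,fy=6,interpolation=cv2.INTER_CUBIC))
E
```

```text
(no output)
```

View pics/topz.png

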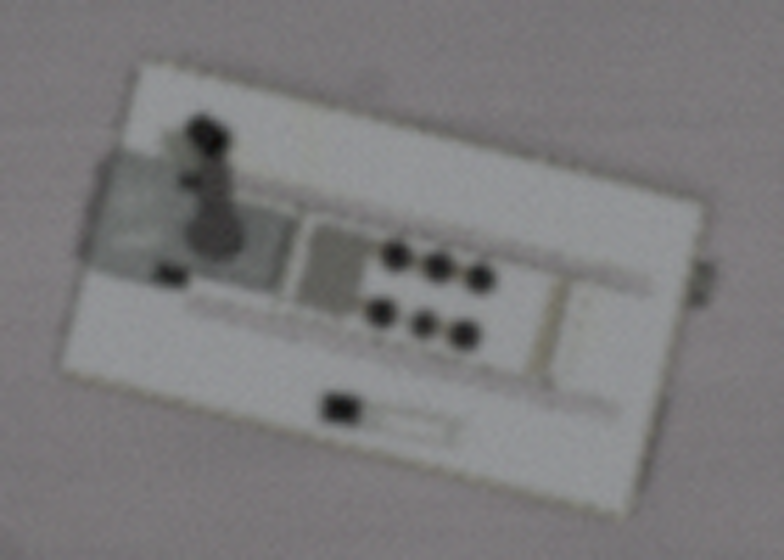

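View pics/scz.png

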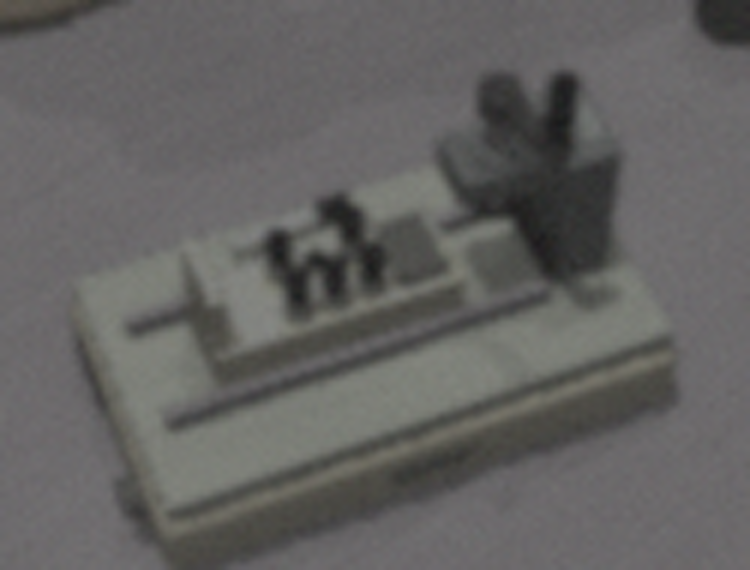

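```bash
cat > h.py <<'E'
import numpy as np, cv2
from scipy.spatial.transform import Rotation as R
from workcell import bot
def ray(cam,uv,obs=None):
    p=bot.camera_params(cam)
    d=np.array([(uv[0]-p['cx'])/p['fx'],(uv[1]-p['cy'])/p['fy'],1.])
    if cam=='wrist':
        o=obs or bot.get_obs(); T=np.eye(4); q=o['eef_rot']; T[:3,:3]=R.from_quat(q,scalar_first=True).as_matrix(); T[:3,3]=o['eef_pos']
        M=T@p['T_tool_cam']
    else: M=np.linalg.inv(p['world_to_cam'])
    return M[:3,3],M[:3,:3]@d
def onz(cam,uv,z,obs=None):
    c,d=ray(cam,uv,obs); return c+d*(z-c[2])/d[2]
def tri(r1,r2):
    A=[];b=[]
    for c,d in (r1,r2):
        d=d/np.linalg.norm(d);P=np.eye(3)-np.outer(d,d);A.append(P);b.append(P@c)
    x=np.linalg.lstsq(np.vstack(A),np.hstack(b),rcond=None)[0]
    res=[np.linalg.norm(P@x-q) for P,q in zip(A,b)]
    return x,res
E
python3 - <<'E'
from h import *
np.set_printoptions(precision=4,suppress=True)
Z=lambda u,v:(170+(u+.5)/5.6-.5,160+(v+.5)/5.6-.5)
c=[onz('top',Z(*p),.075) for p in [(143,62),(705,200),(625,517),(65,372)]]
c=np.array(c);print(c)
print([np.linalg.norm(c[i]-c[(i+1)%4]) for i in range(4)])
m=c.mean(0);ex=(c[0]+c[3]-c[1]-c[2])[:2];ex/=np.linalg.norm(ex);print(m,ex,np.degrees(np.arctan2(ex[1],ex[0])))
ey=np.array([-ex[1],ex[0]])
def mx(p): return np.array([(p[:2]-m[:2])@ex,(p[:2]-m[:2])@ey])
h=onz('top',Z(208,132),.267);print('handle',h,mx(h))
hub=onz('top',Z(214,235),.23);print('hub',hub,mx(hub))
s=m[:2]+.075*ex;print('screw',s)
tab=onz('top',Z(552,325),.159);print('tab',tab,mx(tab))
S=lambda u,v:(190+(u+.5)/6-.5,155+(v+.5)/6-.5)
print(tri(ray('top',Z(208,132)),ray('scene',S(565,80))))
E
```

```text
[[ 0.6235  0.0867  0.075 ]
 [ 0.5507 -0.2129  0.075 ]
 [ 0.3834 -0.1703  0.075 ]
 [ 0.4584  0.1258  0.075 ]]
[np.float64(0.3083206476867927), np.float64(0.17268631033858675), np.float64(0.30540904031225935), np.float64(0.16973131513455197)]
[ 0.504  -0.0427  0.075 ] [0.2408 0.9706] 76.06732309510626
handle [0.5679 0.0317 0.267 ] [ 0.0876 -0.0441]
hub [0.5226 0.0321 0.23  ] [ 0.0771 -0.0001]
screw [0.522  0.0301]
tab [ 0.4823 -0.1293  0.159 ] [-0.0893  0.0002]
(array([0.5686, 0.0328, 0.2738]), [np.float64(0.0022470750382797317), np.float64(0.0022470750382794146)])
```

The measured geometry agrees with the sizes given: the deck edges, the screw at mixer x ≈ 75 mm, the crank radius ≈ 45 mm and the tab on the centre line. Next I'll travel to above the carrier on an arc that stays high.

Emit:
drive_tool --pt "0 0 -4 0 0 -4.25" --pt "0 0 -4 0 0 -4.25" --pt "0 0 -4 0 0 0" --pt "-2.95 -2.77 0 0 0 0" --pt "-2.95 -2.77 0 0 0 0" --pt "-2.95 -2.77 0 0 0 0" --pt "-2.95 -2.77 0 0 0 0" --pt "-2.95 -2.77 0 0 0 0" --pt "-2.95 -2.77 0 0 0 0" --pt "-2.95 -2.77 0 0 0 0"

```text
time_s: 0.98
eef_pos: [0.4121, 0.3839, 0.4226]
eef_rot: [-0.0, 0.121, 0.993, -0.0]
ft_force: [0.3, 0.3, -0.2]
gripper_width: 0.094
```

Emit:
drive_tool --pt "-2.95 -2.77 0 0 0 0" --pt "-2.95 -2.77 0 0 0 0" --pt "-2.95 -2.77 0 0 0 0" --pt "-2.95 -2.77 0 0 0 0" --pt "0 0 0 0 0 0"

```text
time_s: 1.4
eef_pos: [0.5029, 0.2423, 0.423]
eef_rot: [0.001, 0.126, 0.992, -0.001]
ft_force: [0.8, 0.5, -0.5]
gripper_width: 0.094
```

Emit:
drive_tool --pt "-0.7 -3.6 0 0 0 0" --pt "-0.7 -3.6 0 0 0 0" --pt "-0.7 -3.6 0 0 0 0" --pt "-0.7 -3.6 0 0 0 0" --pt "-0.7 -3.6 0 0 0 0" --pt "-0.7 -3.6 0 0 0 0" --pt "-0.7 -3.6 0 0 0 0" --pt "0 0 0 0 0 0" --pt "0 0 0 0 0 0"

```text
time_s: 2.15
eef_pos: [0.4857, -0.0084, 0.4229]
eef_rot: [0.0, 0.123, 0.992, 0.0]
ft_force: [-0.2, 1.8, -0.3]
gripper_width: 0.0941
```

```bash
python3 - <<'E'
from h import *
import pickle
o=bot.get_obs(); im=bot.snapshot('wrist'); cv2.imwrite("pics/w1.png",im); cv2.imwrite("pics/w1b.png",cv2.resize(im,None,fx=1.5,fy=1.5,interpolation=cv2.INTER_CUBIC)); pickle.dump(o,open('o1.pkl','wb'))
print(o)
E
```

```text
{'time_s': 2.15, 'joints': array([-5.94202744e-01, -4.66609197e-03,  4.83957240e-01,  1.87807724e+00,
        1.87713918e-03,  1.26726580e+00,  1.21283598e+00]), 'dq': array([-0.03089077,  0.01575044, -0.04848915, -0.00600244, -0.01007656,
       -0.00404166, -0.02045441]), 'joint_torque': array([  3.40105936, -42.00868964,   3.30937944, -48.00735712,
         0.52355379,   0.17952367,   0.70153322]), 'eef_pos': array([ 0.48572744, -0.00841356,  0.4228588 ]), 'eef_rot': array([1.41014399e-04, 1.23260747e-01, 9.92374282e-01, 2.28762971e-04]), 'ft_force': array([-0.2429741 ,  1.82781935, -0.27628742]), 'torque': array([ 0.07361928, -0.04975095, -0.01741758]), 'gripper_width': 0.09406481988915595}
```

View pics/w1b.png

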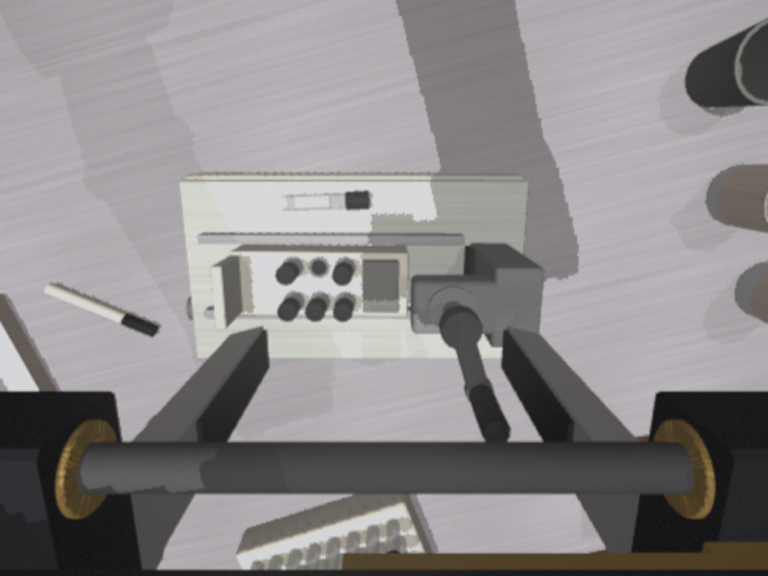

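The wrist view (at 1.5x) shows the whole mixer. The tab is at about (218,293), the rails at rows 238 and ~340, the hub at about (458,325) and the handle top at about (495,432). I'll zoom in on these for measurement.

```bash
python3 - <<'E'
import cv2
im=cv2.imread("pics/w1.png")
cv2.imwrite("pics/w1c.png",cv2.resize(im[110:250,110:250],None,fx=4,fy=4,interpolation=cv2.INTER_CUBIC))
cv2.imwrite("pics/w1d.png",cv2.resize(im[155:300,250:370],None,fx=4,fy=4,interpolation=cv2.INTER_CUBIC))
E
```

```text
(no output)
```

View pics/w1c.png

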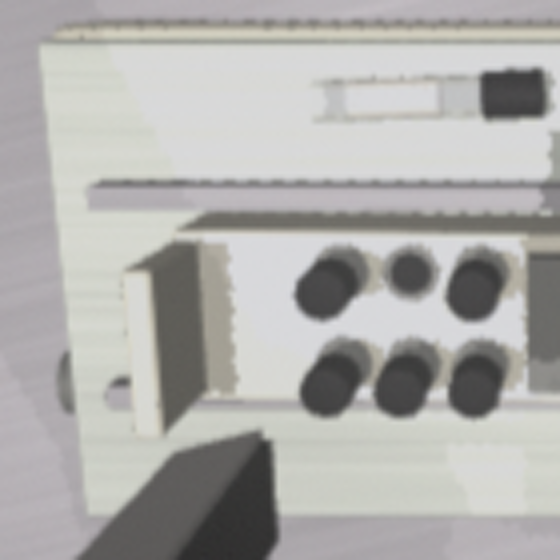

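View pics/w1d.png

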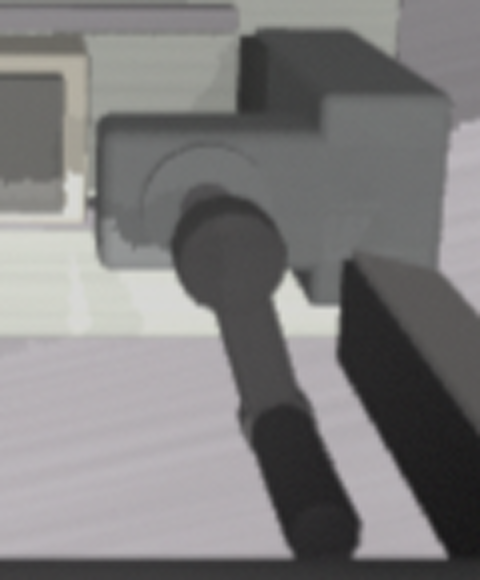

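```bash
python3 - <<'E'
from h import *
import pickle
np.set_printoptions(precision=4,suppress=True)
o=pickle.load(open('o1.pkl','rb'))
C=lambda u,v:(110+(u+.5)/4-.5,110+(v+.5)/4-.5)
D=lambda u,v:(250+(u+.5)/4-.5,155+(v+.5)/4-.5)
Z=lambda u,v:(170+(u+.5)/5.6-.5,160+(v+.5)/5.6-.5)
W=lambda p,z:onz('wrist',p,z,o)
tl=W(C(41,44),.075); bl=W(C(87,514),.075)
r1=W(C(92,186),.089); r2=W(D(236,8),.089) # rail top far edge
print('corners',tl,bl,np.linalg.norm(tl-bl))
d=r2-r1; print('rail',r1,r2,np.linalg.norm(d),np.degrees(np.arctan2(d[1],d[0])))
e=bl-tl;print('edge dir',np.degrees(np.arctan2(e[1],e[0])))
tab=W(C(145,352),.159); t1=W(C(126,272),.159);t2=W(C(140,434),.159);print('tab',tab,t1,t2,np.linalg.norm(t1-t2))
yaw=np.radians(76.07);ex=np.array([np.cos(yaw),np.sin(yaw)]);ey=np.array([-ex[1],ex[0]])
hub=[W(D(231,253),z) for z in (.205,.215,.225,.235)];print('hub',hub)
boss=W(D(205,207),.185);print('boss',boss)
h,res=tri(ray('wrist',D(327,528),o),ray('top',Z(208,132)));print('handle',h,res, [W(D(327,528),z) for z in (.263,.267,.271,.275)])
f1=W(D(88,40),.113);f2=W(D(84,222),.113);print('front',f1,f2,np.linalg.norm(f1-f2))
for n,p in dict(tab=tab,boss=boss,h=h,f1=f1,f2=f2,tl=tl,bl=bl,r1=r1).items():
    q=p[:2]-boss[:2];print(n,q@ex+.075,q@ey)
E
```

```text
corners [ 0.3881 -0.1702  0.075 ] [ 0.5499 -0.2123  0.075 ] 0.16719200255634095
rail [ 0.4362 -0.164   0.089 ] [0.4935 0.0605 0.089 ] 0.2317235305830458 75.6854063545554
edge dir -14.588707530496205
tab [ 0.4812 -0.1364  0.159 ] [ 0.4579 -0.1339  0.159 ] [ 0.5041 -0.1459  0.159 ] 0.04770368202626012
hub [array([0.5319, 0.0324, 0.205 ]), array([0.528 , 0.0316, 0.215 ]), array([0.5242, 0.0308, 0.225 ]), array([0.5203, 0.03  , 0.235 ])]
boss [0.5254 0.0299 0.185 ]
handle [0.5671 0.0322 0.2756] [np.float64(0.0014193152079608493), np.float64(0.001419315207960841)] [array([0.5754, 0.035 , 0.263 ]), array([0.5728, 0.0346, 0.267 ]), array([0.5702, 0.0341, 0.271 ]), array([0.5675, 0.0337, 0.275 ])]
front [0.4876 0.0107 0.113 ] [ 0.5453 -0.0045  0.113 ] 0.05968615615296998
tab -0.09706257653027163 0.002861914805237295
boss 0.075 0.0
h 0.08726642525146339 -0.03993169742886613
f1 0.04723755225404864 0.03205501891081508
f2 0.04643286388697599 -0.02762571259398984
tl -0.15224441752044615 0.08508883232218183
bl -0.15416651729883496 -0.08209212129168364
r1 -0.13468399432603656 0.03987164260352041
```

Emit:
drive_tool --pt "-0.67 -3.06 0 0 0 0" --pt "-0.67 -3.06 0 0 0 0" --pt "-0.67 -3.06 0 0 0 0" --pt "-0.67 -3.06 0 0 0 0" --pt "0 0 3.5 0 0 0" --pt "0 0 3.5 0 0 0" --pt "0 0 3 0 0 0" --pt "0 0 0 0 0 0" --pt "0 0 0 0 0 0" --gripper -0.36 --force 40

```text
time_s: 2.95
eef_pos: [0.4825, -0.1308, 0.3223]
eef_rot: [-0.001, 0.121, 0.993, -0.0]
ft_force: [-0.4, 0.1, 0.4]
gripper_width: 0.0375
```

```bash
python3 - <<'E'
from h import *
o=bot.get_obs(); im=bot.snapshot('wrist'); cv2.imwrite("pics/w2.png",im)
print(o['eef_pos'],o['eef_rot'],o['ft_force'],o['gripper_width'])
E
```

```text
[ 0.4825043  -0.13077585  0.32233336] [-1.39194905e-03  1.20806572e-01  9.92674972e-01 -4.84829505e-04] [-0.36722998  0.09546551  0.3900482 ] 0.03752736250990232
```

View pics/w2.png

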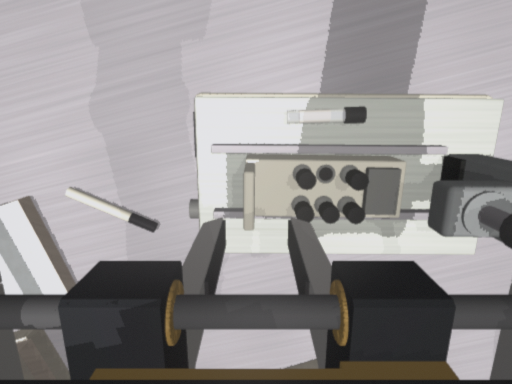

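```bash
python3 - <<'E'
from h import *
im=cv2.imread("pics/w2.png"); cv2.imwrite("pics/w2c.png",cv2.resize(im[145:245,190:330],None,fx=5,fy=5,interpolation=cv2.INTER_CUBIC))
o=bot.get_obs();M=R.from_quat(o['eef_rot'],scalar_first=True).as_matrix()
for uv in [(249.5,195),(249.5,165),(249.5,226)]:
    p=onz('wrist',uv,.159,o); print(p, M.T@(p-o['eef_pos']))
E
```

```text
[ 0.47827965 -0.13586625  0.159     ] [ 0.0035949  -0.00572833  0.16468418]
[ 0.45453671 -0.12986534  0.159     ] [ 0.02808412 -0.00560082  0.16468675]
[ 0.5040701  -0.14238465  0.159     ] [-0.02300618 -0.00586684  0.1646814 ]
```

View pics/w2c.png

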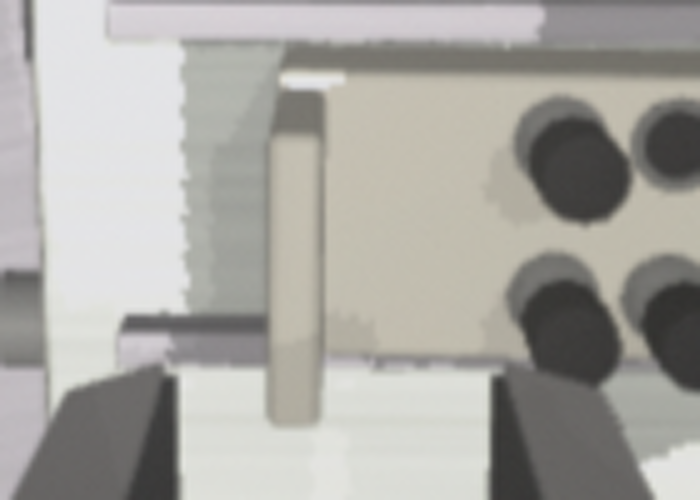

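The tab's top edge is centred at about (249,201) px, 6 mm behind the finger centre along tool y and centred across. I'll shift by that and descend to straddle it.

Emit:
drive_tool --pt "0 -0.6 0 0 0 0" --pt "0 0 3 0 0 0" --pt "0 0 3 0 0 0" --pt "0 0 2.4 0 0 0" --pt "0 0 1 0 0 0" --pt "0 0 0 0 0 0"

```text
time_s: 3.5
eef_pos: [0.481, -0.1376, 0.2283]
eef_rot: [-0.001, 0.121, 0.993, -0.0]
ft_force: [-0.4, 0.3, -0.3]
gripper_width: 0.0302
```

Emit:
drive_tool --pt "0 0.4 0 0 0 0" --pt "0 0.3 0 0 0 0" --pt "0 0.2 0 0 0 0" --pt "0 0.2 0 0 0 0" --pt "0 0.2 0 0 0 0" --pt "0 0.2 0 0 0 0"

```text
time_s: 4.0
eef_pos: [0.4851, -0.1235, 0.2295]
eef_rot: [0.001, 0.122, 0.993, -0.0]
ft_force: [-0.9, -5.2, 5.2]
gripper_width: 0.03
```

Emit:
drive_tool --pt "0 0.25 0 0 0 0" --pt "0 0.25 0 0 0 0" --pt "0 0.25 0 0 0 0" --pt "0 0.25 0 0 0 0" --pt "0 0.2 0 0 0 0" --pt "0 0.2 0 0 0 0"

```text
time_s: 4.5
eef_pos: [0.4884, -0.11, 0.2294]
eef_rot: [0.001, 0.122, 0.993, -0.0]
ft_force: [-0.9, -5.7, 4.8]
gripper_width: 0.03
```

```bash
python3 - <<'E'
from h import *
o=bot.get_obs(); im=bot.snapshot('wrist'); cv2.imwrite("pics/w3.png",cv2.resize(im,None,fx=1.5,fy=1.5))
im=bot.snapshot('scene'); cv2.imwrite("pics/s3.png",cv2.resize(im[130:260,170:330],None,fx=5,fy=4.6,interpolation=cv2.INTER_CUBIC))
print(o['eef_pos'],o['eef_rot'],o['ft_force'],o['gripper_width'])
E
```

```text
[ 0.48837966 -0.11000073  0.22943202] [ 6.19578670e-04  1.21688875e-01  9.92568062e-01 -2.74787859e-04] [-0.86176105 -5.73298585  4.77235109] 0.030021714680123258
```

View pics/w3.png

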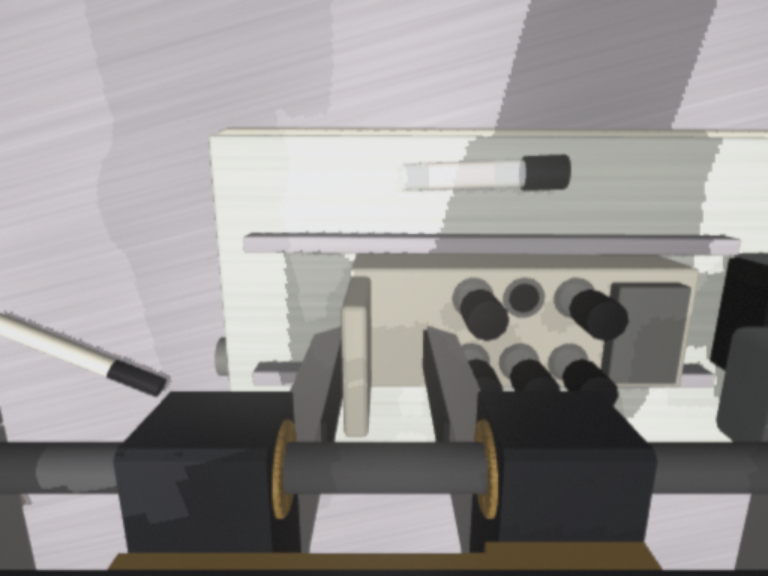

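View pics/s3.png

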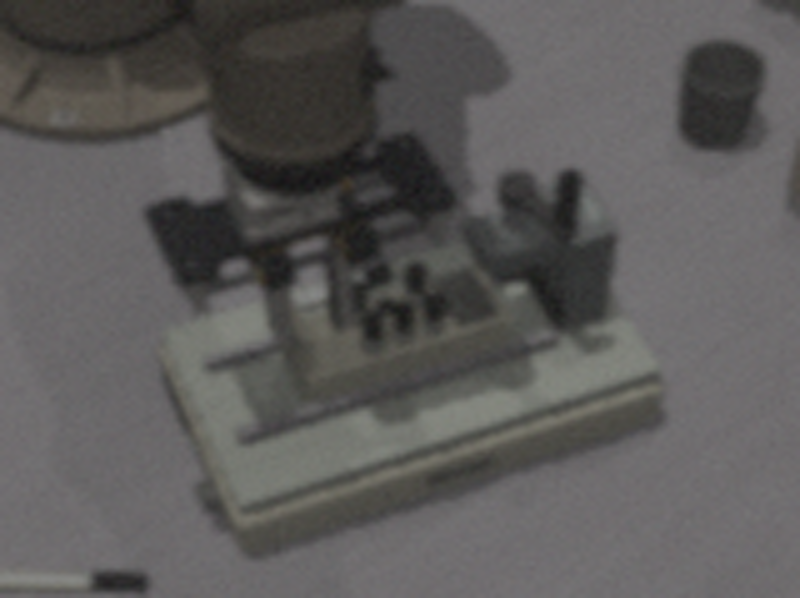

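```bash
python3 - <<'E'
from h import *
import pickle
np.set_printoptions(precision=4,suppress=True)
o=pickle.load(open('o1.pkl','rb'))
D=lambda u,v:(250+(u+.5)/4-.5,155+(v+.5)/4-.5)
yaw=np.radians(75.84);ex=np.array([np.cos(yaw),np.sin(yaw)])
s=np.array([.5235,.030])
for p,z in [((240,40),.075),((240,40),.105),((266,40),.183),((88,40),.113),((88,40),.113)]:
    q=onz('wrist',D(*p),z,o);print(p,z,q,(q[:2]-s)@ex+.075)
o=bot.get_obs()
q=onz('wrist',(690/1.5,330/1.5),.113,o);print(q,(q[:2]-s)@ex+.075)
E
```

```text
(240, 40) 0.075 [0.5072 0.0613 0.075 ] 0.10140741592323538
(240, 40) 0.105 [0.5009 0.0577 0.105 ] 0.09631363735496236
(266, 40) 0.183 [0.486  0.0547 0.183 ] 0.08974013596132659
(88, 40) 0.113 [0.4876 0.0107 0.113 ] 0.04749154984181109
(88, 40) 0.113 [0.4876 0.0107 0.113 ] 0.04749154984181109
[0.5212 0.0209 0.113 ] 0.06562467590975747
```

Emit:
drive_tool --pt "0 0.2 -0.1 0 0 0" --pt "0 0.2 0 0 0 0" --pt "0 0.2 0 0 0 0" --pt "0 0.2 0 0 0 0" --pt "0 0.2 0 0 0 0" --pt "0 0.2 0 0 0 0" --pt "0 0.2 0 0 0 0"

```text
time_s: 5.18
eef_pos: [0.4914, -0.0956, 0.2296]
eef_rot: [-0.0, 0.121, 0.993, -0.0]
ft_force: [-0.8, -1.5, -0.8]
gripper_width: 0.0299
```

Emit:
drive_tool --pt "0 0.12 0 0 0 0" --pt "0 0.12 0 0 0 0" --pt "0 0.12 0 0 0 0"

```text
time_s: 5.43
eef_pos: [0.4923, -0.0923, 0.2297]
eef_rot: [-0.0, 0.121, 0.993, -0.0]
ft_force: [-1.2, -2.5, -1.0]
gripper_width: 0.0305
```

Emit:
drive_tool --pt "0 0.12 0 0 0 0" --pt "0 0.12 0 0 0 0" --pt "0 0.12 0 0 0 0"

```text
time_s: 5.68
eef_pos: [0.4932, -0.0888, 0.2297]
eef_rot: [-0.0, 0.121, 0.993, -0.0]
ft_force: [-1.0, -0.5, -1.3]
gripper_width: 0.0303
```

Emit:
drive_tool --pt "0 0.1 0 0 0 0" --pt "0 0.1 0 0 0 0" --pt "0 0.1 0 0 0 0"

```text
time_s: 5.93
eef_pos: [0.4939, -0.0859, 0.2297]
eef_rot: [-0.0, 0.121, 0.993, -0.0]
ft_force: [-0.5, -1.6, -0.2]
gripper_width: 0.0304
```

Emit:
drive_tool --pt "0 0.1 0 0 0 0" --pt "0 0.1 0 0 0 0"

```text
time_s: 6.1
eef_pos: [0.4944, -0.0839, 0.2297]
eef_rot: [-0.0, 0.121, 0.993, -0.0]
ft_force: [-0.3, -1.6, -0.9]
gripper_width: 0.0297
```

Emit:
drive_tool --pt "0 0.1 0 0 0 0" --pt "0 0.1 0 0 0 0"

```text
time_s: 6.27
eef_pos: [0.4949, -0.082, 0.2297]
eef_rot: [-0.0, 0.121, 0.993, -0.0]
ft_force: [-0.2, -1.8, -2.1]
gripper_width: 0.0303
```

Emit:
drive_tool --pt "0 0.1 0 0 0 0" --pt "0 0.1 0 0 0 0"

```text
time_s: 6.43
eef_pos: [0.4954, -0.08, 0.2297]
eef_rot: [0.0, 0.121, 0.993, -0.0]
ft_force: [-0.8, -1.6, -1.5]
gripper_width: 0.0302
```

Emit:
drive_tool --pt "0 0.1 0 0 0 0" --pt "0 0.1 0 0 0 0"

```text
time_s: 6.6
eef_pos: [0.4959, -0.0781, 0.2297]
eef_rot: [-0.0, 0.121, 0.993, -0.0]
ft_force: [-0.2, -0.5, -1.5]
gripper_width: 0.0304
```

Emit:
drive_tool --pt "0 0.1 0 0 0 0" --pt "0 0.1 0 0 0 0"

```text
time_s: 6.77
eef_pos: [0.4963, -0.0762, 0.2297]
eef_rot: [-0.0, 0.121, 0.993, -0.0]
ft_force: [-1.4, -2.6, -0.5]
gripper_width: 0.0303
```

```bash
python3 - <<'E'
from h import *
o=bot.get_obs(); im=bot.snapshot('wrist'); cv2.imwrite("pics/w4.png",cv2.resize(im,None,fx=1.5,fy=1.5,interpolation=cv2.INTER_CUBIC))
E
```

```text
(no output)
```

View pics/w4.png

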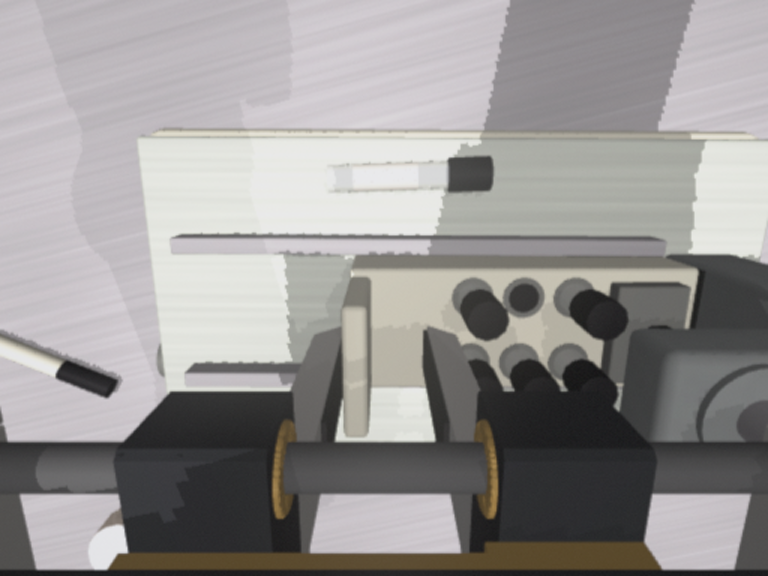

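Emit:
drive_tool --pt "0 0.1 0 0 0 0" --pt "0 0.1 0 0 0 0"

```text
time_s: 6.98
eef_pos: [0.4965, -0.0749, 0.2297]
eef_rot: [-0.0, 0.122, 0.993, -0.0]
ft_force: [-3.4, -8.7, 1.1]
gripper_width: 0.0302
```

Contact with the stop: the force along x rose from about 2 to about 9 N. I'll back the finger off gently and lift clear.

Emit:
drive_tool --pt "0 -0.05 0 0 0 0" --pt "0 -0.1 0 0 0 0" --pt "0 -0.25 0 0 0 0" --pt "0 -0.5 0 0 0 0" --pt "0 0 0 0 0 0" --pt "0 0 -2 0 0 0" --pt "0 0 -3.5 0 0 0" --pt "0 0 -4 0 0 0" --pt "0 0 -4 0 0 0" --pt "0 0 -4 0 0 0"

```text
time_s: 7.82
eef_pos: [0.4941, -0.0834, 0.4068]
eef_rot: [0.0, 0.122, 0.993, 0.0]
ft_force: [1.5, 0.9, 0.4]
gripper_width: 0.0298
```

Emit:
drive_tool --pt "0 0 -2 0 0 0" --pt "0 0 0 0 0 0" --pt "0 0 0 0 0 0" --gripper 0.0

```text
time_s: 8.07
eef_pos: [0.4949, -0.0831, 0.4256]
eef_rot: [0.001, 0.121, 0.993, 0.001]
ft_force: [-0.2, -0.7, -0.6]
gripper_width: 0.0457
```

```bash
python3 - <<'E'
from h import *
import pickle
o=bot.get_obs(); im=bot.snapshot('wrist'); cv2.imwrite("pics/w5.png",im); cv2.imwrite("pics/w5b.png",cv2.resize(im,None,fx=1.5,fy=1.5,interpolation=cv2.INTER_CUBIC)); pickle.dump(o,open('o5.pkl','wb'))
im=bot.snapshot('top'); cv2.imwrite("pics/t5.png",im);cv2.imwrite("pics/t5b.png",cv2.resize(im[160:260,170:310],None,fx=5.6,fy=5.6,interpolation=cv2.INTER_CUBIC))
print(o['eef_pos'],o['eef_rot'],o['ft_force'],o['gripper_width'])
E
```

```text
[ 0.49485127 -0.08308831  0.42563498] [1.08089588e-03 1.21392000e-01 9.92603875e-01 6.01788940e-04] [-0.16831877 -0.69167298 -0.61193922] 0.045694933086477
```

View pics/w5b.png

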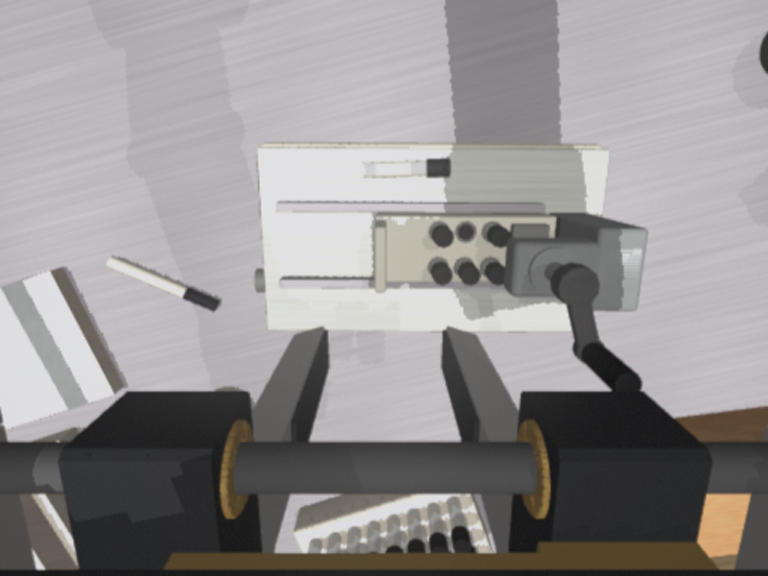

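View pics/t5b.png

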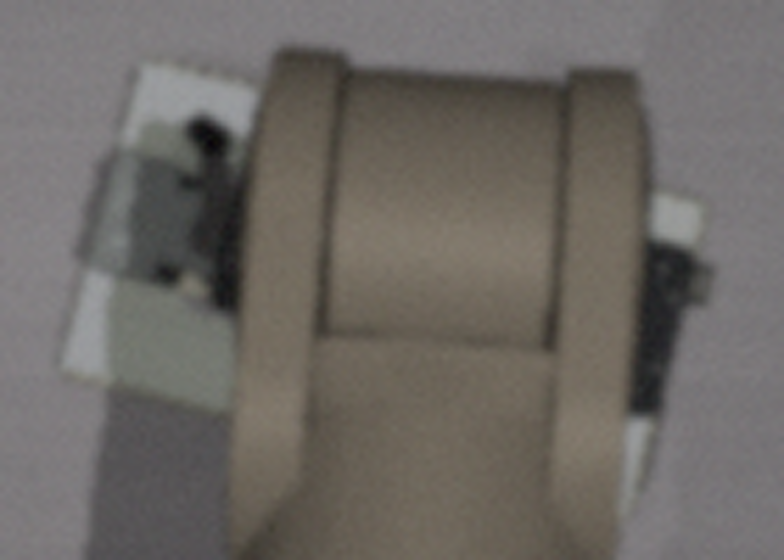

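The carrier is home against the post: its front meets the stop at about (555,215) px, with no gap visible. Next is the handle's position.

```bash
python3 - <<'E'
import cv2
im=cv2.imread("pics/w5.png")
cv2.imwrite("pics/w5d.png",cv2.resize(im[135:270,330:450],None,fx=5,fy=5,interpolation=cv2.INTER_CUBIC)[:600])
cv2.imwrite("pics/w5d.png",cv2.resize(im[150:270,330:450],None,fx=5,fy=5,interpolation=cv2.INTER_CUBIC))
E
```

```text
(no output)
```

View pics/w5d.png

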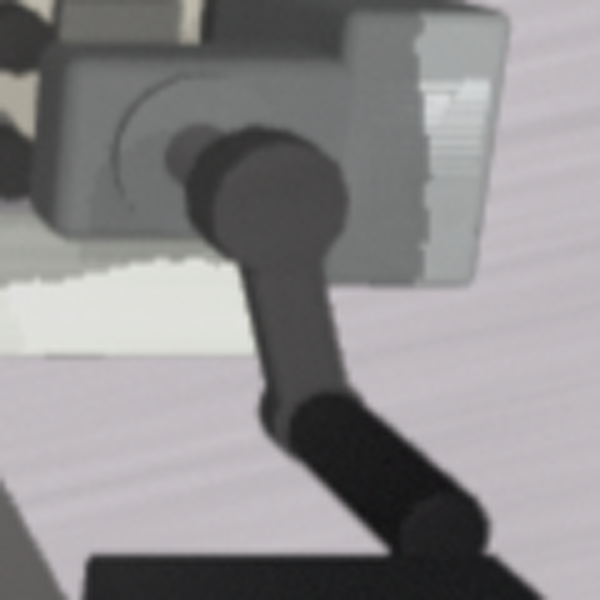

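```bash
python3 - <<'E'
from h import *
import pickle
np.set_printoptions(precision=4,suppress=True)
o1=pickle.load(open('o1.pkl','rb'));o5=pickle.load(open('o5.pkl','rb'))
D=lambda u,v:(250+(u+.5)/4-.5,155+(v+.5)/4-.5)
E=lambda u,v:(330+(u+.5)/5-.5,150+(v+.5)/5-.5)
Z=lambda u,v:(170+(u+.5)/5.6-.5,160+(v+.5)/5.6-.5)
h,r=tri(ray('wrist',D(327,528),o1),ray('wrist',E(445,535),o5));print('handle w1w5',h,r)
h2,r=tri(ray('top',Z(208,132)),ray('wrist',E(445,535),o5));print('handle top,w5',h2,r)
print([onz('wrist',E(445,535),z,o5) for z in (.27,.275)])
hub,r=tri(ray('wrist',D(231,253),o1),ray('wrist',E(280,200),o5));print('hub',hub,r)
hub2,r=tri(ray('top',Z(214,235)),ray('wrist',E(280,200),o5));print('hub',hub2,r)
b,r=tri(ray('wrist',D(205,207),o1),ray('wrist',E(185,140),o5));print('boss',b,r)
M=R.from_quat(o5['eef_rot'],scalar_first=True).as_matrix();print(M)
E
```

```text
handle w1w5 [0.5711 0.0343 0.2705] [np.float64(0.0005517802358046479), np.float64(0.0005517802358042219)]
handle top,w5 [0.5666 0.0306 0.2791] [np.float64(0.00024180596206628313), np.float64(0.00024180596206608776)]
[array([0.5721, 0.0347, 0.27  ]), array([0.569 , 0.0326, 0.275 ])]
hub [0.5232 0.0306 0.2288] [np.float64(0.00046482895126928267), np.float64(0.00046482895126965135)]
hub [0.5233 0.0316 0.2284] [np.float64(0.0009126419776602956), np.float64(0.0009126419776605072)]
boss [0.5242 0.0297 0.1826] [np.float64(0.0018744558425160126), np.float64(0.0018744558425152981)]
[[-0.9705  0.241   0.0023]
 [ 0.241   0.9705  0.0009]
 [-0.002   0.0015 -1.    ]]
```

Emit:
drive_tool --pt "-1.09 3.25 0 0 0 0" --pt "-1.09 3.25 0 0 0 0" --pt "-1.09 3.25 0 0 0 0" --pt "-1.09 3.25 0 0 0 0" --pt "0 0 2 0 0 0" --pt "0 0 1.5 0 0 0" --pt "0 0 0 0 0 0" --pt "0 0 0 0 0 0"

```text
time_s: 8.83
eef_pos: [0.5678, 0.0324, 0.3885]
eef_rot: [-0.001, 0.122, 0.993, -0.001]
ft_force: [0.3, 0.2, 1.1]
gripper_width: 0.047
```

```bash
python3 - <<'E'
from h import *
o=bot.get_obs(); im=bot.snapshot('wrist'); cv2.imwrite("pics/w6b.png",cv2.resize(im,None,fx=1.5,fy=1.5,interpolation=cv2.INTER_CUBIC))
im=bot.snapshot('scene'); cv2.imwrite("pics/s6.png",cv2.resize(im[90:230,230:390],None,fx=4.2,fy=4.2,interpolation=cv2.INTER_CUBIC))
print(o['eef_pos'],o['eef_rot'],o['ft_force'],o['gripper_width'])
E
```

```text
[0.56780252 0.03237384 0.38845731] [-1.35416564e-03  1.21724274e-01  9.92562748e-01 -7.47882374e-04] [0.27325472 0.17425079 1.12374585] 0.04698262882077542
```

View pics/w6b.png

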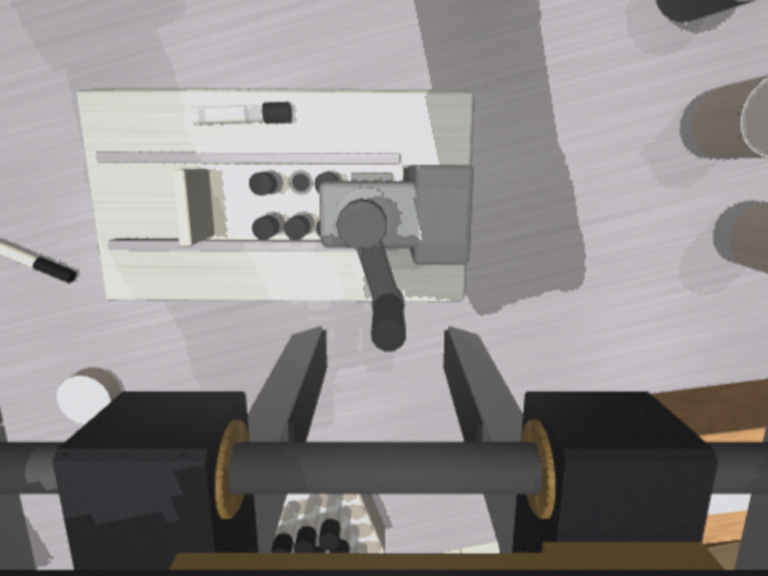

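View pics/s6.png

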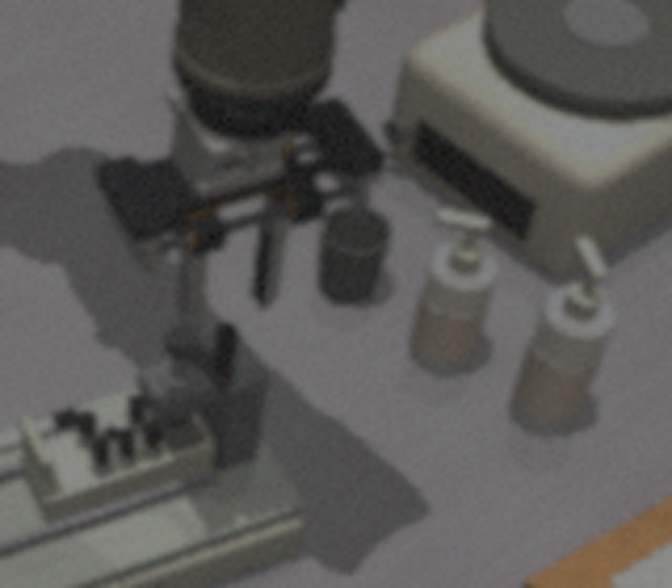

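```bash
python3 - <<'E'
from h import *
np.set_printoptions(precision=4,suppress=True)
o=bot.get_obs();M=R.from_quat(o['eef_rot'],scalar_first=True).as_matrix()
for uv,z in [((388,333),.2745),((388,333),.277),((362,224),.2285)]:
    p=onz('wrist',((uv[0]+.5)/1.5-.5,(uv[1]+.5)/1.5-.5),z,o);print(p,M.T@(p-o['eef_pos']))
print(M)
E
```

```text
[0.5699 0.0331 0.2745] [-0.0013  0.0012  0.1156]
[0.569  0.0333 0.277 ] [-0.0004  0.0012  0.1131]
[0.5258 0.0305 0.2285] [ 0.0409 -0.0119  0.1616]
[[-0.9703  0.2418  0.0001]
 [ 0.2418  0.9703 -0.0001]
 [-0.0001 -0.     -1.    ]]
```

The handle top at about (388,333) px sits midway between the fingers, within 1 mm. I'll descend and grip.

Emit:
drive_tool --pt "-0.1 0.1 1 0 0 0" --pt "0 0 1.5 0 0 0" --pt "0 0 1.5 0 0 0" --pt "0 0 1.3 0 0 0" --pt "0 0 0 0 0 0" --pt "0 0 0 0 0 0"

```text
time_s: 9.43
eef_pos: [0.5694, 0.0332, 0.3366]
eef_rot: [-0.0, 0.122, 0.993, -0.0]
ft_force: [-0.4, -0.1, 0.1]
gripper_width: 0.0469
```

Emit:
drive_tool --pt "0 0 0 0 0 0" --pt "0 0 0 0 0 0" --pt "0 0 0 0 0 0" --pt "0 0 0 0 0 0" --pt "0 0 0 0 0 0" --pt "0 0 0 0 0 0" --pt "0 0 0 0 0 0" --pt "0 0 0 0 0 0" --gripper -1 --force 25

```text
time_s: 10.1
eef_pos: [0.5696, 0.0333, 0.3369]
eef_rot: [0.0, 0.121, 0.993, 0.0]
ft_force: [0.2, 0.5, 3.3]
gripper_width: 0.0152
```

```bash
python3 - <<'E'
from h import *
np.set_printoptions(precision=4,suppress=True)
o=bot.get_obs();print(o['eef_pos'],o['eef_rot'],o['ft_force'],o['gripper_width'])
im=bot.snapshot('wrist'); cv2.imwrite("pics/w7b.png",cv2.resize(im,None,fx=1.5,fy=1.5,interpolation=cv2.INTER_CUBIC))
E
```

```text
[0.5696 0.0333 0.3369] [0.0002 0.1215 0.9926 0.    ] [0.2258 0.4536 3.2635] 0.015169591018416261
```

View pics/w7b.png

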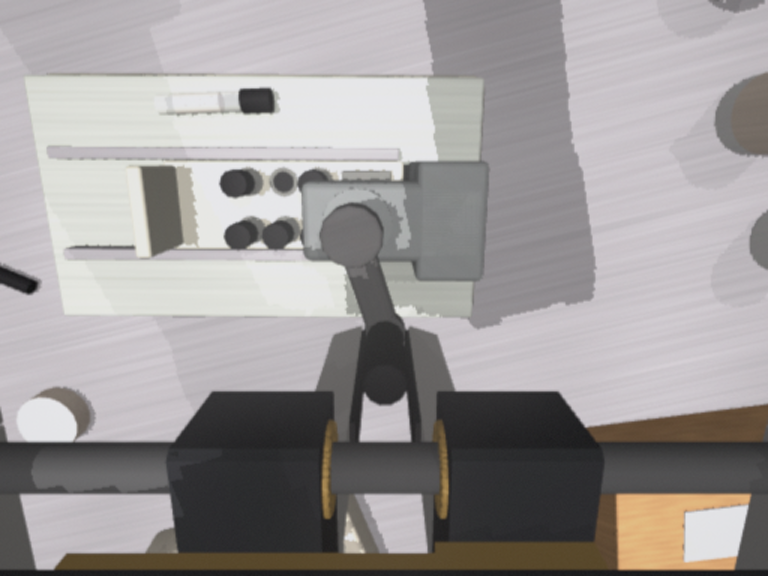

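The fingers hold the sleeve at (385,384) px, with an opening of 15.2 mm. I'll compute the circle from here and print the rows in tool axes.

```bash
cat > circ.py <<'E'
from h import *
np.set_printoptions(precision=4,suppress=True)
def rows(a0,steps,r=.045,yaw=np.radians(75.84)):
    """tool y = mixer x, tool x = mixer y ... rows in cm, a0 = crank angle (from tool y axis), clockwise seen from above"""
    out=[]
    a=a0
    for s in steps:
        # mixer (x,y)=(r cos a, -r sin a); tool frame: tool y=mixer x, tool x=+mixer y
        d=r*np.array([-np.sin(a+s)+np.sin(a), np.cos(a+s)-np.cos(a)])*100
        out.append([round(d[0],2),round(d[1],2),round(.25*s,3)]); a+=s
    return a,out
E
python3 - <<'E'
from circ import *
o=bot.get_obs();M=R.from_quat(o['eef_rot'],scalar_first=True).as_matrix();print(M)
P=[]
for uv,z in [((385,384),.2745),((352,235),.2285)]:
    p=onz('wrist',((uv[0]+.5)/1.5-.5,(uv[1]+.5)/1.5-.5),z,o);P.append(M.T@(p-o['eef_pos']));print(p,P[-1])
for hp in (P[0],np.zeros(3)):
    d=(hp-P[1])[:2];print(d,np.linalg.norm(d),np.arctan2(-d[0],d[1]))
for s in (np.array([.5233,.0308]),np.array([.5235,.030])):
    d=M[:2,:2].T@(o['eef_pos'][:2]-s);print(d,np.linalg.norm(d),np.arctan2(-d[0],d[1]))
E
```

```text
[[-0.9705  0.2411  0.0004]
 [ 0.2411  0.9705  0.    ]
 [-0.0004  0.0001 -1.    ]]
[0.5692 0.0333 0.2745] [ 0.0004 -0.0001  0.0624]
[0.5245 0.0308 0.2285] [ 0.0432 -0.0134  0.1084]
[-0.0428  0.0133] 0.044829984702365454 1.2698528350499894
[-0.0432  0.0134] 0.04523442117455479 1.2704717104376155
[-0.0443  0.0136] 0.04639260306328425 1.2726700654294576
[-0.044   0.0144] 0.04624363333256056 1.2551593139548838
```

```bash
python3 - <<'E'
from circ import *
a=1.27
for n in range(8):
    b,r=rows(a,[.1]*10); print(round(a,2),r); a=b
E
```

```text
1.27 [[np.float64(-0.11), np.float64(-0.44), 0.025], [np.float64(-0.07), np.float64(-0.44), 0.025], [np.float64(-0.02), np.float64(-0.45), 0.025], [np.float64(0.02), np.float64(-0.45), 0.025], [np.float64(0.07), np.float64(-0.44), 0.025], [np.float64(0.11), np.float64(-0.44), 0.025], [np.float64(0.15), np.float64(-0.42), 0.025], [np.float64(0.2), np.float64(-0.41), 0.025], [np.float64(0.23), np.float64(-0.38), 0.025], [np.float64(0.27), np.float64(-0.36), 0.025]]
2.27 [[np.float64(0.31), np.float64(-0.33), 0.025], [np.float64(0.34), np.float64(-0.3), 0.025], [np.float64(0.37), np.float64(-0.26), 0.025], [np.float64(0.39), np.float64(-0.22), 0.025], [np.float64(0.41), np.float64(-0.18), 0.025], [np.float64(0.43), np.float64(-0.14), 0.025], [np.float64(0.44), np.float64(-0.1), 0.025], [np.float64(0.45), np.float64(-0.05), 0.025], [np.float64(0.45), np.float64(-0.01), 0.025], [np.float64(0.45), np.float64(0.04), 0.025]]
3.27 [[np.float64(0.44), np.float64(0.08), 0.025], [np.float64(0.43), np.float64(0.12), 0.025], [np.float64(0.42), np.float64(0.17), 0.025], [np.float64(0.4), np.float64
[... 1918 characters left out ...]
025], [np.float64(-0.02), np.float64(-0.45), 0.025], [np.float64(0.03), np.float64(-0.45), 0.025], [np.float64(0.07), np.float64(-0.44), 0.025], [np.float64(0.12), np.float64(-0.43), 0.025], [np.float64(0.16), np.float64(-0.42), 0.025]]
8.27 [[np.float64(0.2), np.float64(-0.4), 0.025], [np.float64(0.24), np.float64(-0.38), 0.025], [np.float64(0.28), np.float64(-0.35), 0.025], [np.float64(0.31), np.float64(-0.32), 0.025], [np.float64(0.34), np.float64(-0.29), 0.025], [np.float64(0.37), np.float64(-0.26), 0.025], [np.float64(0.39), np.float64(-0.22), 0.025], [np.float64(0.41), np.float64(-0.18), 0.025], [np.float64(0.43), np.float64(-0.13), 0.025], [np.float64(0.44), np.float64(-0.09), 0.025]]
```

Emit:
drive_tool --pt "-0.11 -0.44 0.025 0 0 0" --pt "-0.07 -0.44 0.025 0 0 0" --pt "-0.02 -0.45 0.025 0 0 0" --pt "0.02 -0.45 0.025 0 0 0" --pt "0.07 -0.44 0.025 0 0 0"

```text
time_s: 10.57
eef_pos: [0.5652, 0.0109, 0.3355]
eef_rot: [0.0, 0.122, 0.993, 0.0]
ft_force: [0.4, 2.0, 5.3]
gripper_width: 0.0156
```

```bash
cat >> circ.py <<'E'
C=np.array([.5245,.0308])
def rep():
    o=bot.get_obs();yaw=np.radians(75.95)
    d=o['eef_pos'][:2]-C; r=np.linalg.norm(d); th=np.arctan2(d[1],d[0]); a=(yaw-th)%(2*np.pi)
    er=d/r; et=np.array([er[1],-er[0]]) # clockwise
    f=o['ft_force']
    print(f"t {o['time_s']:.2f} a {a:.3f} r {r*1000:.1f} z {o['eef_pos'][2]:.4f} Ft {-f[:2]@et:.2f} Frad {f[:2]@er:.2f} Fz {f[2]:.2f} w {o['gripper_width']:.4f}")
E
python3 -c "
from circ import *
rep()"
```

```text
t 10.57 a 1.780 r 45.3 z 0.3355 Ft 1.98 Frad -0.47 Fz 5.29 w 0.0156
```

Emit:
drive_tool --pt "0.11 -0.44 -0.03 0 0 0" --pt "0.15 -0.42 -0.03 0 0 0" --pt "0.2 -0.41 0.025 0 0 0" --pt "0.23 -0.38 0.025 0 0 0" --pt "0.27 -0.36 0.025 0 0 0"

```text
time_s: 10.98
eef_pos: [0.5505, -0.0061, 0.3348]
eef_rot: [-0.0, 0.122, 0.993, -0.0]
ft_force: [2.7, 1.8, -9.7]
gripper_width: 0.0154
```

```bash
python3 -c "
from circ import *
rep()"
```

```text
t 10.98 a 2.283 r 45.2 z 0.3348 Ft 3.29 Frad 0.10 Fz -9.73 w 0.0154
```

Emit:
drive_tool --pt "0.31 -0.33 0.025 0 0 0" --pt "0.34 -0.3 0.025 0 0 0" --pt "0.37 -0.26 0.025 0 0 0" --pt "0.39 -0.22 0.025 0 0 0" --pt "0.41 -0.18 0.025 0 0 0"

```text
time_s: 11.4
eef_pos: [0.5296, -0.0139, 0.3337]
eef_rot: [-0.0, 0.121, 0.993, -0.0]
ft_force: [3.0, 0.4, -15.9]
gripper_width: 0.0157
```

```bash
python3 -c "
from circ import *
rep()"
```

```text
t 11.40 a 2.783 r 45.0 z 0.3337 Ft 3.06 Frad -0.08 Fz -15.86 w 0.0157
```

Emit:
drive_tool --pt "0.43 -0.14 0.025 0 0 0" --pt "0.44 -0.1 0.025 0 0 0" --pt "0.45 -0.05 0.025 0 0 0" --pt "0.45 -0.01 0.025 0 0 0" --pt "0.45 0.04 0.025 0 0 0"

```text
time_s: 11.82
eef_pos: [0.5075, -0.0108, 0.3326]
eef_rot: [-0.0, 0.121, 0.993, -0.0]
ft_force: [4.9, 1.4, -20.9]
gripper_width: 0.0155
```

```bash
python3 -c "
from circ import *
rep()"
```

```text
t 11.82 a 3.284 r 45.0 z 0.3326 Ft 4.00 Frad -3.19 Fz -20.91 w 0.0155
```

Emit:
drive_tool --pt "0.44 0.1 0.065 0 0 0" --pt "0.43 0.13 0.065 0 0 0" --pt "0.42 0.17 0.065 0 0 0" --pt "0.4 0.21 0.03 0 0 0" --pt "0.38 0.25 0.03 0 0 0"

```text
time_s: 12.23
eef_pos: [0.4899, 0.0023, 0.3308]
eef_rot: [0.0, 0.122, 0.993, 0.0]
ft_force: [-1.0, -4.5, -0.3]
gripper_width: 0.0153
```

```bash
python3 -c "
from circ import *
rep()"
```

```text
t 12.23 a 3.778 r 44.9 z 0.3308 Ft 2.86 Frad 3.65 Fz -0.28 w 0.0153
```

Emit:
drive_tool --pt "0.35 0.28 0.03 0 0 0" --pt "0.32 0.32 0.03 0 0 0" --pt "0.29 0.35 0.03 0 0 0"

```text
time_s: 12.48
eef_pos: [0.4829, 0.0142, 0.3299]
eef_rot: [0.0, 0.122, 0.993, 0.0]
ft_force: [-2.8, -2.8, 2.0]
gripper_width: 0.0158
```

```bash
python3 -c "
from circ import *
rep()"
```

```text
t 12.48 a 4.087 r 44.8 z 0.3299 Ft 1.58 Frad 3.67 Fz 2.04 w 0.0158
```

Emit:
drive_tool --pt "0.24 0.37 0.025 0 0 0" --pt "0.2 0.4 0.025 0 0 0" --pt "0.16 0.42 0.025 0 0 0"

```text
time_s: 12.73
eef_pos: [0.4799, 0.0274, 0.329]
eef_rot: [-0.0, 0.121, 0.993, 0.0]
ft_force: [-4.6, -3.0, 5.2]
gripper_width: 0.0152
```

```bash
python3 -c "
from circ import *
rep()"
```

```text
t 12.73 a 4.392 r 44.7 z 0.3290 Ft 2.69 Frad 4.85 Fz 5.21 w 0.0152
```

Emit:
drive_tool --pt "0.13 0.43 0.025 0 0 0" --pt "0.09 0.44 0.025 0 0 0" --pt "0.04 0.45 0.025 0 0 0"

```text
time_s: 12.98
eef_pos: [0.4809, 0.041, 0.3282]
eef_rot: [0.0, 0.121, 0.993, 0.0]
ft_force: [-3.0, -1.9, 5.9]
gripper_width: 0.0154
```

```bash
python3 -c "
from circ import *
rep()"
```

```text
t 12.98 a 4.698 r 44.8 z 0.3282 Ft 2.49 Frad 2.48 Fz 5.88 w 0.0154
```

Emit:
drive_tool --pt "0 0.45 0.025 0 0 0" --pt "-0.05 0.45 0.025 0 0 0" --pt "-0.09 0.44 0.025 0 0 0"

```text
time_s: 13.23
eef_pos: [0.4858, 0.0535, 0.3275]
eef_rot: [0.0, 0.121, 0.993, 0.0]
ft_force: [-2.0, -3.4, 7.5]
gripper_width: 0.0157
```

```bash
python3 -c "
from circ import *
rep()"
```

```text
t 13.23 a 4.998 r 44.9 z 0.3275 Ft 3.97 Frad -0.00 Fz 7.54 w 0.0157
```

Emit:
drive_tool --pt "-0.14 0.43 0.02 0 0 0" --pt "-0.18 0.41 0.02 0 0 0"

```text
time_s: 13.4
eef_pos: [0.4909, 0.0607, 0.3271]
eef_rot: [0.0, 0.121, 0.993, -0.0]
ft_force: [-2.9, -6.0, 6.4]
gripper_width: 0.0155
```

```bash
python3 -c "
from circ import *
rep()"
```

```text
t 13.40 a 5.194 r 45.0 z 0.3271 Ft 6.44 Frad -1.81 Fz 6.43 w 0.0155
```

Emit:
drive_tool --pt "-0.22 0.39 0.02 0 0 0" --pt "-0.26 0.37 0.02 0 0 0"

```text
time_s: 13.57
eef_pos: [0.4972, 0.0666, 0.3266]
eef_rot: [0.0, 0.122, 0.993, -0.0]
ft_force: [-4.5, -7.6, 7.9]
gripper_width: 0.0156
```

```bash
python3 -c "
from circ import *
rep()"
```

```text
t 13.57 a 5.387 r 45.0 z 0.3266 Ft 8.19 Frad -3.37 Fz 7.94 w 0.0156
```

Emit:
drive_tool --pt "-0.29 0.34 0.02 0 0 0" --pt "-0.33 0.31 0.02 0 0 0"

```text
time_s: 13.73
eef_pos: [0.5047, 0.0712, 0.3262]
eef_rot: [-0.0, 0.122, 0.993, -0.0]
ft_force: [-6.9, -8.4, 8.9]
gripper_width: 0.0157
```

```bash
python3 -c "
from circ import *
rep()"
```

```text
t 13.73 a 5.581 r 45.0 z 0.3262 Ft 9.93 Frad -4.47 Fz 8.86 w 0.0157
```

Past contact, the tangential force rises by about 9–10 N/rad and is now 9.9 N, about 3.6 times the free-running mean of 2.7 N. The crank is about 0.73 rad past contact, which puts the pad at roughly 45 N. I'll stop here, relax the arm slightly and let go.

Emit:
drive_tool --pt "0.04 -0.04 -0.02 0 0 0" --pt "0 0 -0.02 0 0 0"

```text
time_s: 13.9
eef_pos: [0.5045, 0.0712, 0.3264]
eef_rot: [0.0, 0.122, 0.993, -0.0]
ft_force: [1.9, -4.6, -1.3]
gripper_width: 0.0152
```

```bash
python3 -c "
from circ import *
rep()"
```

```text
t 13.90 a 5.578 r 45.0 z 0.3264 Ft 0.36 Frad -4.94 Fz -1.32 w 0.0152
```

Tangential load is relieved and the crank is still at 5.58 rad. I'll open up and rise.

Emit:
drive_tool --pt "0 0 0 0 0 0" --pt "0 0 0 0 0 0" --pt "0 0 0 0 0 0" --pt "0 0 0 0 0 0" --pt "0 0 0 0 0 0" --gripper -0.1

```text
time_s: 14.32
eef_pos: [0.504, 0.0714, 0.3263]
eef_rot: [-0.0, 0.121, 0.993, 0.0]
ft_force: [-0.1, -0.4, 0.4]
gripper_width: 0.0417
```

Emit:
drive_tool --pt "0 0 -1 0 0 0" --pt "0 0 -2.5 0 0 0" --pt "0 0 -3 0 0 0" --pt "0 0 -3 0 0 0" --pt "0 0 0 0 0 0" --pt "0 0 0 0 0 0"

```text
time_s: 14.82
eef_pos: [0.5045, 0.0711, 0.4232]
eef_rot: [0.001, 0.121, 0.993, 0.001]
ft_force: [-0.8, 0.5, -0.6]
gripper_width: 0.042
```

```bash
python3 - <<'E'
from circ import *
rep(); o=bot.get_obs(); im=bot.snapshot('wrist'); cv2.imwrite("pics/w8b.png",cv2.resize(im,None,fx=1.5,fy=1.5,interpolation=cv2.INTER_CUBIC))
im=bot.snapshot('scene'); cv2.imwrite("pics/s8.png",cv2.resize(im[130:260,170:330],None,fx=5,fy=4.6,interpolation=cv2.INTER_CUBIC))
E
```

```text
t 14.82 a 5.578 r 45.0 z 0.4232 Ft 0.45 Frad 0.83 Fz -0.61 w 0.0420
```

View pics/w8b.png

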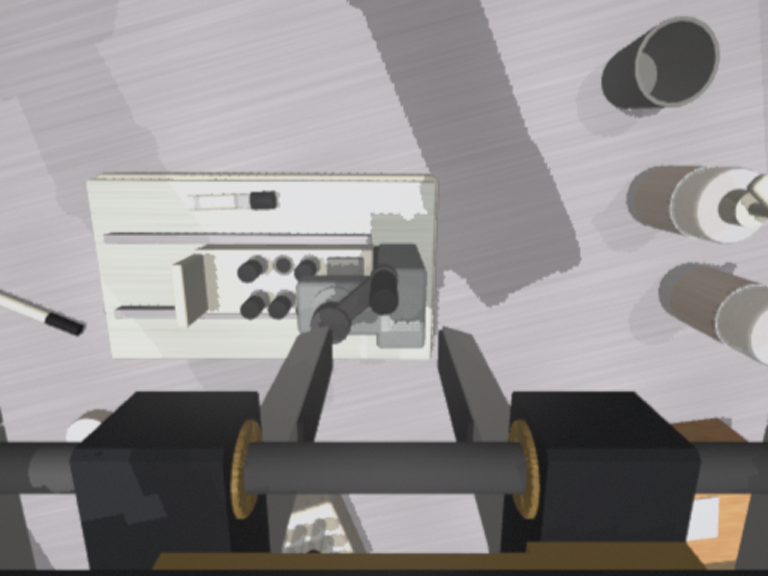

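View pics/s8.png

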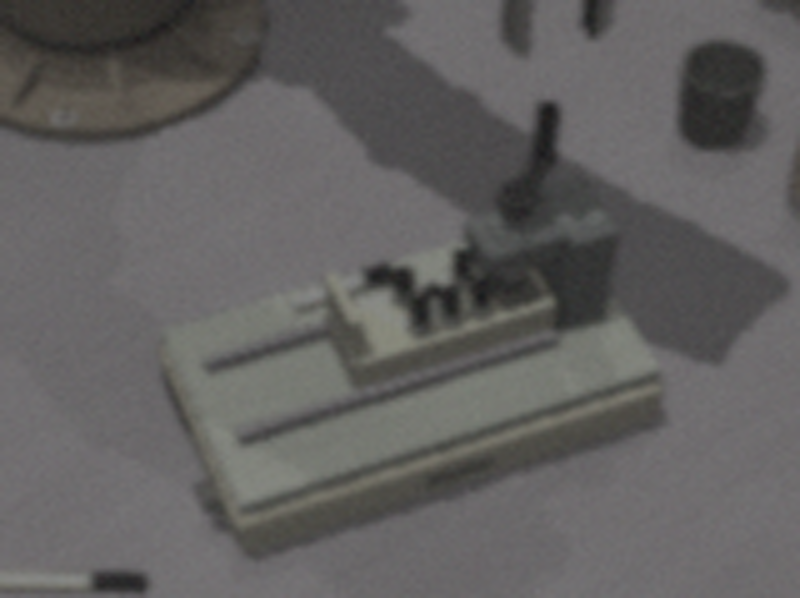

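The crank has been released at 5.58 rad. In the wrist view the carrier front is against the post at about (372,262) px, and the loose tube, marker, cup and bottles have not been disturbed. I'll make one last check of the tab position, then hand in.

```bash
python3 - <<'E'
from h import *
o=bot.get_obs(); print(onz('wrist',(181/1.5,294/1.5),.159,o),'expected ~(0.494,-0.085)', o['ft_force'])
bot.finish_job()
E
```

```text
[ 0.49059897 -0.08317201  0.159     ] expected ~(0.494,-0.085) [ 0.52119373  0.23581549 -0.00812519]
the job is handed in; nothing more can be done
```

I slid the carrier home and wound the clamp snug. I handed the job in at about 15 s, with the gripper clear.

- **Carrier:** I pushed the tab with one finger, at about 1 mm per step near the end. The force rose from about 2 N to about 9 N at the stop, and then I backed off. Afterwards the tab measured within 3–4 mm of where it should be. Most of that offset is across the rails, within what a rough pixel pick can tell. The pictures show the front against the stop.
- **Clamp:** I wound the crank from 1.27 to 5.58 rad. Running free it took about 2.7 N on average, with single readings from 1.6 to 4.0 N. The force began rising at about 4.85 rad and reached 9.9 N, about 3.6 times the free force. From the stated stiffness, the pad presses with about 45 N; I did not measure this directly. The crank stayed at 5.58 rad when I eased the load off it. The release pictures show nothing disturbed, but I did not measure the crank's angle again after letting go.
- **Vertical force:** Partway through winding, the vertical force on the wrist reached about −21 N because my descent lagged behind the screw. I corrected it before contact, and it was about 9 N at the end of winding.
- **Other things:** The loose tube, marker, cup and pump bottles look undisturbed in the last pictures. I made no separate check of the tape roll or the forms.

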